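# Put the washed glassware and the slide box back in their holders

## Task

Clear the bench beside the microscope: stand the large round flask on the large cork ring and the small round flask on the small cork ring, put the square staining jar in the square wooden tray and the oblong slide box in the long wooden tray. The flasks are thin glass, so lower them gently into the hollow of the ring and never let them fall or tip over; everything must end upright, down on the bottom of its own holder (the flasks settled in the ring), and let go. Leave the dropper bottle and the forceps where they are.

Things in the scene. Friction and masses are not known exactly. Their poses are not given: they have to be found in the camera images.
- flask_large_center (a point): Centre (half-way up) of the large round flask: clear glass, upright, black rubber stopper, 112 mm tall in all, loose, about 110 g. The round bulb is 64 mm across (its middle 29 mm above the foot), with a flat foot 26 mm across; above 59 mm from the foot a straight round neck, 22 mm across, goes up to 100 mm, then the stopper (20 mm across). Take it by the neck from above, about 84 mm above its foot. z is up along the neck.
- flask_small_center (a point): Centre (half-way up) of the small round flask: same make, clear glass, black rubber stopper, 88 mm tall in all, loose, about 60 g. Bulb 48 mm across (its middle 22 mm above the foot), flat foot 20 mm across; from 44 mm above the foot a straight neck 18 mm across up to 78 mm, then the stopper (16 mm across). Take it by the neck from above, about 66 mm above its foot. z is up along the neck.
- jar_center (a point): Centre (half-way up) of the square staining jar: glass block 54 x 54 mm with a white plastic lid (52 x 52 mm, fixed on), 72 mm tall in all, loose, about 200 g. Its x and y axes are square to its sides, z up. Take it across two opposite sides in its upper half, about 50 mm above its foot.
- slide_box_center (a point): Centre (half-way up) of the slide box: closed oblong box of grey plastic with a black seam round it and a white paper label on top, 34 mm (its x) x 86 mm (its y) x 45 mm tall, loose, about 120 g. Take it across the 34 mm width, high up, about 33 mm above its foot.
- cork_large: Large cork ring, 90 mm across, 25 mm high, with a round bore 48 mm across right through it; origin at the centre of its underside, on the bench top (z = 0), z up. The large flask's bulb sits in the bore, its foot then about 17 mm above the bench. Fixed to the bench; it does not move or tip during the job, but stands somewhere else at every start.
- cork_small: Small cork ring, 68 mm across, 25 mm high, with a round bore 38 mm across right through it; origin at the centre of its underside, on the bench top, z up. The small flask's bulb sits in the bore, its foot then about 18 mm above the bench. Fixed to the bench; it does not move or tip during the job, but stands somewhere else at every start.
- tray_square: Square wooden tray, 88 x 88 mm outside, pocket 72 x 72 mm, floor 4 mm thick, rim 18 mm above the bench (14 mm above the floor); origin at the centre of its underside, x and y square to its sides. Fixed to the bench; it does not move or tip during the job, but stands somewhere else at every start.
- tray_long: Long wooden tray, 66 mm (its x) x 120 mm (its y) outside, pocket 50 x 104 mm, floor 4 mm thick, rim 14 mm above the bench (10 mm above the floor); origin at the centre of its underside. The slide box lies along its y. Fixed to the bench; it does not move or tip during the job, but stands somewhere else at every start.
- dropper_center (a point): Bystander, to be left alone: centre (half-way up) of a small amber glass dropper bottle, 34 mm across, 80 mm tall with its black cap and rubber teat; loose, it stands among the holders.
- forceps_center (a point): Bystander, to be left alone: centre of steel forceps lying flat on the bench between the things and the holders, 112 mm long (their y), 13 mm wide, 7 mm thick; loose.

How it is judged (in metres and radians):
At the end, for the whole second after the job is handed in: Flasks seated in the bores of their own rings (12 mm, tilt under 0.2 rad), jar and slide box on the floors of their own trays (15 mm, tilt under 0.1 rad), heights within 5 to 7 mm, all at rest and released; dropper bottle upright and, like the forceps, within 30 mm of its start (horizontal distance between flask_large_center and cork_large below 0.012 m and height (world z) of flask_large_center between 0.066 and 0.08 m and angle between each of flask_large_center, flask_small_center, dropper_center's own z axis and vertical below 0.2 rad and linear speed of each of flask_large, flask_small, jar, slide_box below 0.02 m/s and angular speed of each of flask_large, flask_small, jar, slide_box below 0.2 rad/s and horizontal distance between flask_small_center and cork_small below 0.012 m and height (world z) of flask_small_center between 0.055 and 0.069 m and horizontal distance between jar_center and tray_square below 0.015 m and height (world z) of jar_center between 0.034 and 0.044 m and angle between each of jar_center, slide_box_center's own z axis and vertical below 0.1 rad and horizontal distance between slide_box_center and tray_long below 0.015 m and height (world z) of slide_box_center between 0.0215 and 0.0315 m and distance of each of dropper_center, forceps_center from where it was at the start of the episode below 0.03 m); the robot touches nothing.
It fails at once if a flask is set down hard on a cork ring (over 25 N) ((contact force between flask_large and cork_large above 25 N or contact force between flask_large and cork_small above 25 N) or (contact force between flask_small and cork_large above 25 N or contact force between flask_small and cork_small above 25 N)).
It fails at once if a flask tips over (angle between any of flask_large_center, flask_small_center's own z axis and vertical above 0.9 rad).
It fails at once if the dropper bottle or the forceps are pushed away (distance of any of dropper_center, forceps_center from where it was at the start of the episode above 0.03 m).
It also fails if it takes over 128 s, if anything falls off the work surface, if the arm or the gripper's body presses on something with over 40 N, if the wrist force passes 120 N, or if a joint passes its speed limit or range.

## Robot

A 6-joint arm with a two-finger parallel gripper is mounted at the origin on the work surface. World frame = base frame: x ahead of the robot, y to its left, z up, the work surface at z = 0. Lengths are in m, angles in degrees, forces in N, time in s.
With the tool pointing down it reaches from about 0.3 to 0.75 m from the base axis. Payload 8.5 kg.
Tool frame: the origin (TCP) lies at the very end of the fingers, on their centre line; the grasp point (between the pads) lies 19 mm behind it (env.pinch_z is the distance from the TCP to the grasp point, in m); z points along the fingers, y is the line along which they close (so a half turn about z gives the same grasp; the last joint's range is limited). The gripper opens to 85 mm and grips with 20 to 120 N. Pads are 22 mm wide; open, the fingers measure 114 mm over their backs; the gripper's body (76 mm by 85 mm) begins 54 mm behind the grasp point. The pads swing forward as they close: fully open they stand 13 mm farther back than shut.
Start: joints at [59.8, 21.807, 74.336, -0, 83.858, -12.336], TCP at [0.169, 0.523, 0.231] pointing down, gripper open.
Joint ranges: [-178.18, 178.18], [-50.72, 133.34], [12.68, 142.11], [-81.47, 261.47], [9.98, 163.14], [-165.26, 165.26]. Speed limits (degrees/s): [136.94, 136.94, 180, 180, 180, 180].

## Interface

Orientations are given as a 3x3 rotation matrix whose columns are the frame's x, y, z axes.
In Python, from rig import env, viewer gives the robot as it stands.
- The arm moves only by the tool drive_tool, never from a script. Its argument "series" is a list of rows, each a list of 3 entries, a list of its own where there are three numbers: the shift along the tool's x, y, z in m, then the turn about the tool's z in degrees, then the finger opening in m, from 0 to 0.0854. A call has 1 to 20 rows; each row is the pose to reach, as a shift and turn from the pose commanded when the call began, along the tool's axes at that moment; what a row does not reach only later rows make up. A row lasts 1/10 s, in which the tool goes at most 50 mm and 8.59 degrees, less where a joint would pass 70% of its speed; a pose out of reach is approached as far as the arm can. A call with a gripper value outside its range is refused whole. The fingers move at their own pace and stop on an object; "newtons" is the grip in N (left out, the last holds). Time passes only in rows, so rows that repeat a pose let the fingers close. It gives the time, the measured TCP pose, the force, the opening and the grip force at its end, in the units of the state.
- env.observe(): the state, without advancing time (a new reading comes with each control period).
- viewer.get_image(name): name is "side" or "top"; returns a dict with "img" (420x560x3 uint8, red, green, blue), "depth" (420x560 float32, m along the optical axis (not along the pixel's ray), 0 where there is no reading), "camera_matrix" (3x3 intrinsics, pixels), "distortion" ([k1, k2, p1, p2, k3] as OpenCV has them; the pictures are not rectified), "rvec" (rotation vector, rad) and "tvec" (3), from world to camera coordinates, as OpenCV has them. Camera axes: x right, y down, z forward; pixel columns grow to the right and rows downward; lengths in m; the calibration is good to about 2 mm. A picture is of the moment at which its call begins.
- env.close_job(): hands the job in; it is judged then, once.
The state is a dict: "time_s": time; "q": joint angles; "qvel": joint speeds; "joint_efforts": joint torques, N m; "position": TCP position; "tool_rot": TCP orientation; "ft_force": force on the tool from outside, world axes, zero at the start; "wrist_torque": the same for the moment, N m; "grip_width": finger opening in m; "gripper_force": force on a finger pad.
Only numpy, scipy, OpenCV 4.12 (cv2) and the standard library are available. Lean on these libraries where they do the work, as an engineer would, in place of code of your own. Each camera call takes 0.05 s, during which the arm holds its last target. There are 200 camera calls.

## Working session

There is one attempt and no reset: what is moved stays moved. The work goes in short steps, Python scripts to look and compute and a tool call to move; the robot and the scene stay as the last step left them, time stands still between calls to the robot, and variables do not carry over. Pictures are saved under pics/ and viewed, at most 14 in all, crops included, and the job is handed in when it is done.

Besides the shell and the picture viewer there is one more tool, called after "Call:" as name(argument=value, ...), one argument or row to a line, values as JSON. drive_tool: Moves the arm, as the interface text tells. Its arguments: {"type":"object","properties":{"series":{"type":"array"},"newtons":{"type":"number"}},"required":["series"]}

```bash
ls; mkdir -p pics; cat > h.py <<'E'
import numpy as np, cv2
from rig import env, viewer
def snap(n):
    d=viewer.get_image(n); np.savez(f'{n}.npz',**d); return d
def load(n): return dict(np.load(f'{n}.npz'))
def ray(d,uv):
    uv=np.asarray(uv,float).reshape(-1,1,2)
    n=cv2.undistortPoints(uv,d['camera_matrix'],d['distortion']).reshape(-1,2)
    R=cv2.Rodrigues(d['rvec'])[0]; c=-R.T@np.ravel(d['tvec'])
    return c,np.c_[n,np.ones(len(n))]@R
def onz(d,uv,z):
    c,r=ray(d,uv); return c+r*((z-c[2])/r[:,2])[:,None]
def cloud(d):
    h,w=d['depth'].shape; v,u=np.mgrid[:h,:w]
    c,r=ray(d,np.stack([u,v],-1).reshape(-1,2)); 
    P=c+r*d['depth'].reshape(-1,1); P[d['depth'].ravel()==0]=np.nan
    return P.reshape(h,w,3)
def proj(d,P): return cv2.projectPoints(np.asarray(P,float).reshape(-1,1,3),d['rvec'],d['tvec'],d['camera_matrix'],d['distortion'])[0].reshape(-1,2)
E
python3 - <<'E'
from h import *
for n in('top','side'):
    d=snap(n); cv2.imwrite(f'pics/{n}0.png',cv2.cvtColor(d['img'],cv2.COLOR_RGB2BGR))
    c,_=ray(d,[[280,210]]); print(n,c, onz(d,[[0,0],[559,0],[559,419],[0,419]],0).round(3).tolist())
s=env.observe(); print(s['position'],s['tool_rot'],s['time_s'],s['grip_width'],env.pinch_z)
E
```

```text
pics
top [0.36532369 0.00930056 0.92293372] [[1.055, 0.733, 0.0], [1.056, -0.739, 0.0], [0.028, -0.616, 0.0], [0.034, 0.619, 0.0]]
side [ 0.35323017 -1.07145365  0.98825657] [[-1.306, 2.747, 0.0], [3.022, 2.484, 0.0], [1.034, -0.68, 0.0], [-0.189, -0.543, 0.0]]
[0.16856308 0.52325723 0.23077886] [[-9.51807388e-01  3.06695751e-01 -6.42320835e-04]
 [ 3.06696312e-01  9.51806738e-01 -1.14250312e-03]
 [ 2.60964445e-04 -1.28444035e-03 -9.99999141e-01]] 0.1 0.08528317785520517 0.0187
```

View pics/top0.png

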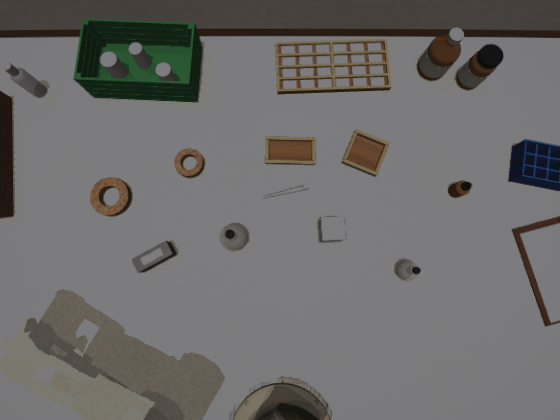

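View pics/side0.png

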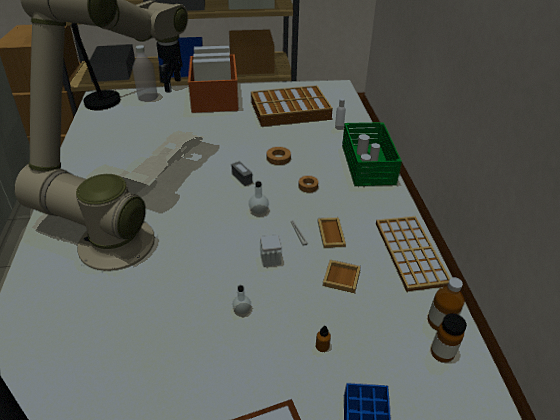

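The top view shows the large flask at (234,236), small flask (407,270), jar (333,229), slide box (154,257), corks at (110,196) and (189,163), long tray (290,150), square tray (366,152), dropper (460,188) and forceps (286,192). The side view shows the same things, unobstructed.

```bash
cat > m.py <<'E'
from h import *
def blob(d,m,box):
    x0,y0,x1,y1=box; k=np.zeros(m.shape,np.uint8); k[y0:y1,x0:x1]=m[y0:y1,x0:x1]
    n,l,s,c=cv2.connectedComponentsWithStats(k)
    i=1+np.argmax(s[1:,4]); return l==i,c[i]
def contour(k):
    c=max(cv2.findContours(k.astype(np.uint8),cv2.RETR_EXTERNAL,cv2.CHAIN_APPROX_NONE)[0],key=len); return c.reshape(-1,2).astype(float)
def rect(P):
    r=cv2.minAreaRect((P[:,:2]*1000).astype(np.float32)); b=cv2.boxPoints(r); e=b[1]-b[0];f=b[2]-b[1]
    L=max(e,f,key=np.linalg.norm)
    return np.round(r[0],1),np.round(sorted([np.linalg.norm(e),np.linalg.norm(f)]),1),'long axis deg',round(np.degrees(np.arctan2(L[1],L[0]))%180,1)
E
python3 - <<'E'
from m import *
t=load('top'); s=load('side')
def hsv(d): return cv2.cvtColor(d['img'],cv2.COLOR_RGB2HSV)
for d,n in((t,'top'),(s,'side')):
    h=hsv(d); V=h[...,2];S=h[...,1]; P=cloud(d)
    B={'top':dict(corkL=(85,172,135,222),corkS=(170,145,208,182),tl=(258,130,322,170),ts=(335,125,395,180),drop=(445,175,475,200)),
       'side':dict(corkL=(262,142,296,168),corkS=(296,172,322,195),tl=(312,212,352,252),ts=(320,255,366,296),drop=(312,322,334,354))}[n]
    print(n,'bench z',np.nanmedian(P[200:230,180:215,2]))
    for k,b in B.items():
        m,c=blob(d,((S>90)&(h[...,0]<25)).astype(np.uint8),b); q=contour(m); z={'corkL':.025,'corkS':.025,'tl':.014,'ts':.018,'drop':.04}[k]
        X=onz(d,q,z); Z=P[m][:,2]
        if 'cork' in k:
            e=cv2.fitEllipse((X[:,:2]*1000).astype(np.float32)); print(k,np.round(e,1) if 0 else e,'z',np.nanpercentile(Z,[10,50,90]).round(3))
        else: print(k,rect(X),'z',np.nanpercentile(Z,[10,50,90]).round(3))
    B={'top':dict(FL=(222,225,242,245),FS=(410,262,424,278)),'side':dict(FL=(252,178,264,192),FS=(235,283,247,297))}[n]
    for k,b in B.items():
        m,c=blob(d,(V<45).astype(np.uint8),b); H={'FL':.106,'FS':.083}[k]
        print(k,c,m.sum(),onz(d,[c],H).round(4),'cloud',np.nanmedian(P[m],0).round(4))
    print(V[225:245,225:245].min(), end='\n')
# height-based: jar lid, slide box, in top cloud
P=cloud(t)
for k,b,lo,hi in(('jar',(310,205,355,250),.060,.085),('box',(125,235,185,280),.036,.055)):
    m,c=blob(t,((P[...,2]>lo)&(P[...,2]<hi)).astype(np.uint8),b); q=contour(m); zz=np.nanmedian(P[m][:,2])
    print(k,m.sum(),c,zz,rect(onz(t,q,.072 if k=='jar' else .045)),rect(P[m]),np.nanmean(P[m],0))
h=hsv(t); m,c=blob(t,(h[...,2]<115).astype(np.uint8),(255,178,315,205)); print('forc',m.sum(),c,rect(onz(t,contour(m),.005)))
E
```

```text
top bench z 0.000647017617039114
corkL ((527.35693359375, 393.900390625), (86.26355743408203, 92.96421813964844), 157.8792266845703) z [0.018 0.025 0.027]
corkS ((607.3887939453125, 214.52297973632812), (64.12017059326172, 68.03340911865234), 135.96218872070312) z [0.021 0.025 0.027]
tl (array([640.4, -23.4]), array([ 64.3, 115.2], dtype=float32), 'long axis deg', np.float32(89.9)) z [0.003 0.006 0.015]
ts (array([ 633.7, -201.6]), array([86.1, 88.8], dtype=float32), 'long axis deg', np.float32(156.8)) z [0.003 0.006 0.019]
drop (array([ 538.8, -406.5]), array([31., 45.], dtype=float32), 'long axis deg', np.float32(112.5)) z [0.013 0.043 0.052]
FL [229.47540984 233.75409836] 61 [[0.433  0.1068 0.106 ]] cloud [0.4321 0.1066 0.1124]
FS [415.58536585 269.82926829] 41 [[ 0.3575 -0.2836  0.083 ]] cloud [ 0.3572 -0.2817  0.0876]
23
side bench z -6.879534870085635e-05
corkL ((525.8696899414062, 378.7565612792969), (87.22578430175781, 114.88262176513672), 174.5362091064453) z [0.007 0.021 0.026]
corkS ((605.5301513671875, 199.34622192382812), (64.08309936523438, 91.1839828491211), 170.368667
[... 576 characters left out ...]
581 [332.19965577 228.13425129] 0.07230855238837453 (array([ 447.6, -111.1]), array([52.2, 53. ], dtype=float32), 'long axis deg', np.float32(93.1)) (array([ 448.2, -111.8]), array([52. , 52.3], dtype=float32), 'long axis deg', np.float32(2.7)) [ 0.44739136 -0.11108877  0.07217028]
box 638 [152.37617555 256.69435737] 0.04556966754061709 (array([388.1, 283. ]), array([35.5, 88.2], dtype=float32), 'long axis deg', np.float32(118.8)) (array([388.2, 284.3]), array([34.5, 87.1], dtype=float32), 'long axis deg', np.float32(118.9)) [0.38783316 0.28329659 0.04539127]
forc 112 [286.01785714 191.4375    ] (array([542.4, -11.2]), array([ 13.2, 109.3], dtype=float32), 'long axis deg', np.float32(101.4))
```

```bash
python3 - <<'E'
from h import *
t=load('top')
a=cv2.resize(t['img'][120:300,80:280],None,fx=4,fy=4,interpolation=cv2.INTER_NEAREST)[:, :800][:600]
a=cv2.resize(t['img'][130:290,80:290],(788,600)); a=np.clip(a*1.6,0,255).astype(np.uint8)
cv2.imwrite('pics/c1.png',cv2.cvtColor(a,cv2.COLOR_RGB2BGR))
E
```

```text
(no output)
```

View pics/c1.png

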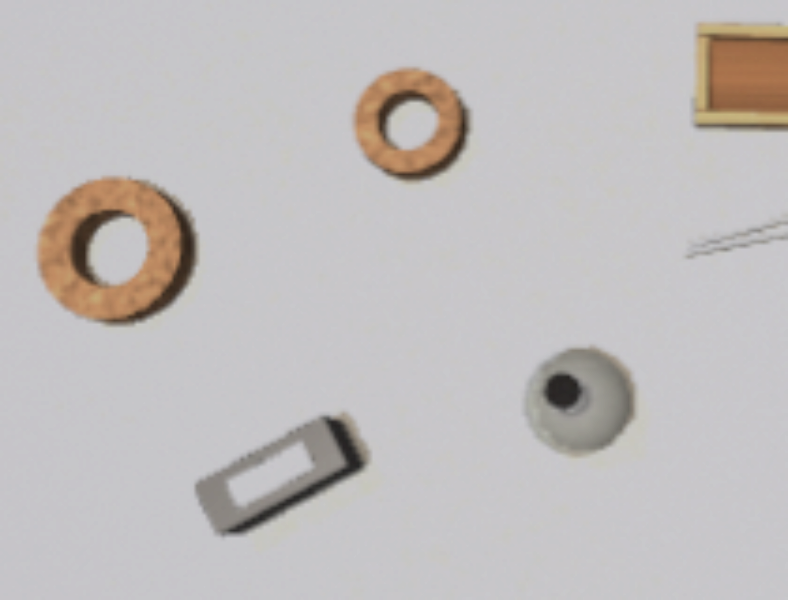

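The crop shows the corks, with bores around (410,122) and (118,250) in crop pixels, and the flask stopper at (562,390). Next I refine the holder centres using only points on their top faces.

```bash
cat >> h.py <<'E'
def rel(x,y,z,ya):
    "shift/turn from the present pose to TCP x,y,z (mm) with closing axis at world angle ya (deg, mod 180)"
    s=env.observe(); R=np.array(s['tool_rot']); p=np.array(s['position'])*1000
    a=np.degrees(np.arctan2(R[1,1],R[0,1])); t=(a-ya+90)%180-90
    q6=s['q'][5]; q1n=np.degrees(np.arctan2(y,x)); yn=a-t
    print('shift mm',((np.array([x,y,z])-p)@R).round(1),'turn',round(t,1),'q6 now',np.round(q6,1),'q6 end~',round(q1n-yn,1),'z',p[2].round(1))
E
python3 - <<'E'
from m import *
t=load('top');P=cloud(t);h=cv2.cvtColor(t['img'],cv2.COLOR_RGB2HSV)
for k,b,lo,hi,z in(('corkL',(85,172,135,222),.0215,.03,.025),('corkS',(170,145,208,182),.0215,.03,.025),('tl',(255,128,325,172),.010,.018,.014),('ts',(335,125,395,182),.0135,.024,.018)):
    m,c=blob(t,((P[...,2]>lo)&(P[...,2]<hi)).astype(np.uint8),b)
    X=onz(t,contour(m),z)
    print(k,m.sum(),cv2.minEnclosingCircle((X[:,:2]*1000).astype(np.float32)) if 'cork' in k else rect(X), (cv2.fitEllipse((X[:,:2]*1000).astype(np.float32)) if 'cork' in k else ''))
    # bore / pocket: hole contour
    cs,hi_=cv2.findContours(m.astype(np.uint8),cv2.RETR_CCOMP,cv2.CHAIN_APPROX_NONE)
    for c_,hh in zip(cs,hi_[0]):
        if hh[3]>=0 and len(c_)>15:
            Y=onz(t,c_.reshape(-1,2),z); print('  hole',cv2.fitEllipse((Y[:,:2]*1000).astype(np.float32))[:2] if 'cork' in k else rect(Y))
print('jar');rel(448,-111,180,3)
E
```

```text
corkL 856 ((528.1768798828125, 397.218505859375), 45.703712463378906) ((527.95751953125, 397.3084716796875), (88.16434478759766, 89.13070678710938), 152.50015258789062)
  hole ((528.0440063476562, 397.102294921875), (48.94057083129883, 49.98371887207031))
corkS 437 ((608.1421508789062, 214.8357696533203), 34.48756408691406) ((608.6473999023438, 215.06954956054688), (64.94285583496094, 65.9578857421875), 126.23875427246094)
  hole ((608.5849609375, 215.00433349609375), (39.51662063598633, 39.83021926879883))
tl 479 (array([640.3, -21.7]), array([ 67.4, 118.2], dtype=float32), 'long axis deg', np.float32(88.5)) 
  hole (array([639.8, -22.5]), array([ 57.3, 108.9], dtype=float32), 'long axis deg', np.float32(86.1))
ts 481 (array([ 634. , -201.9]), array([88.5, 89.8], dtype=float32), 'long axis deg', np.float32(157.1)) 
  hole (array([ 634.5, -202. ]), array([75.9, 75.9], dtype=float32), 'long axis deg', np.float32(156.5))
jar
shift mm [-460.5 -517.9   51.3] turn 69.1 q6 now -12.3 q6 end~ -16.9 z 230.8
```

```bash
python3 -c "
from h import *
rel(388,283.5,100,28.8)"
```

```text
shift mm [-282.4 -160.7  130.9] turn 43.3 q6 now -12.3 q6 end~ 7.4 z 230.8
```

Call:
drive_tool(
  series=[
    [[-0.282, -0.161, 0.131], 43.3, 0.07],
    [[-0.282, -0.161, 0.131], 43.3, 0.07],
    [[-0.282, -0.161, 0.131], 43.3, 0.07],
    [[-0.282, -0.161, 0.131], 43.3, 0.07],
    [[-0.282, -0.161, 0.131], 43.3, 0.07],
    [[-0.282, -0.161, 0.131], 43.3, 0.07],
    [[-0.282, -0.161, 0.131], 43.3, 0.07],
    [[-0.282, -0.161, 0.131], 43.3, 0.07],
    [[-0.282, -0.161, 0.131], 43.3, 0.07],
    [[-0.282, -0.161, 0.131], 43.3, 0.07],
  ],
  newtons=40,
)

```text
time_s: 1.1
position: [0.3872, 0.2843, 0.1006]
tool_rot: [[-0.483, 0.876, 0.0], [0.876, 0.483, 0.0], [0.0, 0.0, -1.0]]
ft_force: [-1.1, 0.6, 0.4]
grip_width: 0.0699
gripper_force: 0.0
```

```bash
python3 -c "
from h import *
rel(388,283.5,14,28.8)"
```

```text
shift mm [-1.1  0.3 86.6] turn 0.1 q6 now -6.8 q6 end~ 7.4 z 100.6
```

Call:
drive_tool(
  series=[
    [[-0.001, 0, 0.03], 0, 0.07],
    [[-0.001, 0, 0.06], 0, 0.07],
    [[-0.001, 0, 0.08], 0, 0.07],
    [[-0.001, 0, 0.086], 0, 0.07],
    [[-0.001, 0, 0.086], 0, 0.07],
    [[-0.001, 0, 0.086], 0, 0.028],
    [[-0.001, 0, 0.086], 0, 0.028],
    [[-0.001, 0, 0.086], 0, 0.028],
    [[-0.001, 0, 0.086], 0, 0.028],
    [[-0.001, 0, 0.086], 0, 0.028],
    [[-0.001, 0, 0.086], 0, 0.028],
    [[-0.001, 0, 0.086], 0, 0.028],
    [[-0.001, 0, 0.086], 0, 0.028],
    [[-0.001, 0, 0.086], 0, 0.028],
  ],
  newtons=40,
)

```text
time_s: 2.5
position: [0.3887, 0.2832, 0.0154]
tool_rot: [[-0.482, 0.876, 0.002], [0.876, 0.482, 0.001], [-0.0, 0.002, -1.0]]
ft_force: [-0.7, 0.8, 4.8]
grip_width: 0.0335
gripper_force: 39.8
```

```bash
python3 -c "
from h import *
s=env.observe();print(s['q'])
rel(640.2,-22.3,100,-1)"
```

```text
[ 2.19282755e+01  3.14879037e+01  1.01705797e+02  1.81147868e-02
  4.66760168e+01 -6.92069796e+00]
shift mm [-388.9   73.1  -84.4] turn 29.8 q6 now -6.9 q6 end~ -1.0 z 15.4
```

Call:
drive_tool(
  series=[
    [[0, 0, -0.02], 0, 0.028],
    [[0, 0, -0.05], 0, 0.028],
    [[0, 0, -0.08], 0, 0.028],
    [[-0.01, 0.002, -0.085], 1, 0.028],
    [[-0.03, 0.006, -0.085], 3, 0.028],
    [[-0.06, 0.011, -0.085], 5, 0.028],
    [[-0.09, 0.017, -0.085], 7, 0.028],
    [[-0.12, 0.023, -0.085], 9, 0.028],
    [[-0.15, 0.028, -0.085], 12, 0.028],
    [[-0.18, 0.034, -0.085], 14, 0.028],
    [[-0.21, 0.039, -0.085], 16, 0.028],
    [[-0.24, 0.045, -0.085], 18, 0.028],
    [[-0.27, 0.051, -0.085], 21, 0.028],
    [[-0.3, 0.056, -0.085], 23, 0.028],
    [[-0.33, 0.062, -0.085], 25, 0.028],
    [[-0.36, 0.068, -0.085], 28, 0.028],
    [[-0.38, 0.071, -0.085], 29.8, 0.028],
    [[-0.389, 0.073, -0.085], 29.8, 0.028],
    [[-0.389, 0.073, -0.085], 29.8, 0.028],
    [[-0.389, 0.073, -0.085], 29.8, 0.028],
  ],
)

```text
time_s: 4.5
position: [0.6391, -0.0221, 0.0989]
tool_rot: [[0.016, 1.0, -0.001], [1.0, -0.016, 0.0], [0.0, -0.001, -1.0]]
ft_force: [-0.7, 0.4, -0.6]
grip_width: 0.0335
gripper_force: 40.3
```

```bash
python3 -c "
from m import *
rel(640.2,-22.3,19,-1)
t=snap('top');cv2.imwrite('pics/t1.png',cv2.cvtColor(cv2.resize(t['img'][100:300,180:460],(784,560)),cv2.COLOR_RGB2BGR))"
```

```text
shift mm [-0.2  1.2 79.9] turn 0.1 q6 now -11.7 q6 end~ -1.0 z 98.9
```

View pics/t1.png

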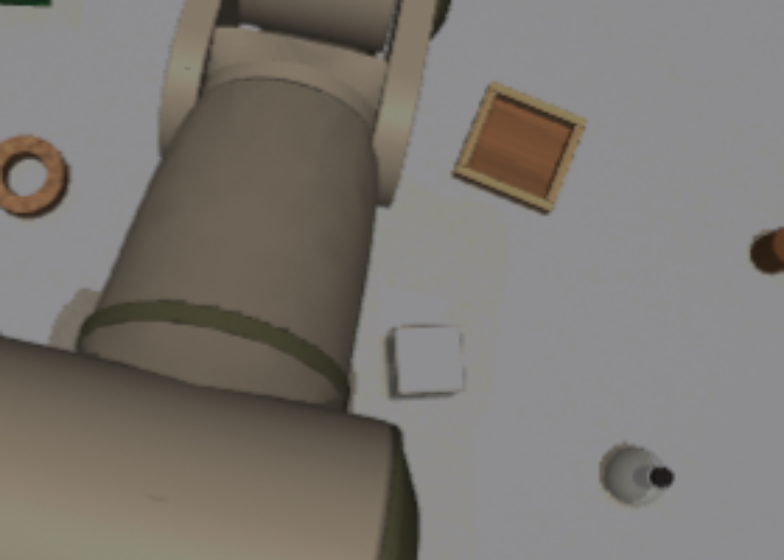

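The arm hides the held box in this view. The square tray (520,147), jar (428,360) and small flask (635,475) are unmoved.

Call:
drive_tool(
  series=[
    [[0, 0.001, 0.025], 0, 0.028],
    [[0, 0.001, 0.05], 0, 0.028],
    [[0, 0.001, 0.065], 0, 0.028],
    [[0, 0.001, 0.072], 0, 0.028],
    [[0, 0.001, 0.076], 0, 0.028],
    [[0, 0.001, 0.078], 0, 0.028],
    [[0, 0.001, 0.079], 0, 0.028],
    [[0, 0.001, 0.079], 0, 0.028],
  ],
)

```text
time_s: 5.35
position: [0.641, -0.0227, 0.0209]
tool_rot: [[0.017, 1.0, 0.001], [1.0, -0.017, -0.0], [-0.0, 0.001, -1.0]]
ft_force: [0.3, -0.9, -1.8]
grip_width: 0.0334
gripper_force: 40.4
```

Call:
drive_tool(
  series=[
    [[0, 0, 0.001], 0, 0.028],
    [[0, 0, 0.0015], 0, 0.028],
    [[0, 0, 0.0015], 0, 0.028],
    [[0, 0, 0.0015], 0, 0.05],
    [[0, 0, 0.0015], 0, 0.056],
    [[0, 0, 0.0015], 0, 0.056],
    [[0, 0, 0.0015], 0, 0.056],
    [[0, 0, -0.02], 0, 0.056],
    [[0, 0, -0.06], 0, 0.056],
    [[0, 0, -0.1], 0, 0.056],
    [[0, 0, -0.14], 0, 0.07],
    [[0, 0, -0.16], 0, 0.08],
    [[0, 0, -0.16], 0, 0.08],
  ],
)

```text
time_s: 6.65
position: [0.6419, -0.0229, 0.1838]
tool_rot: [[0.017, 1.0, 0.006], [1.0, -0.017, -0.001], [-0.001, 0.006, -1.0]]
ft_force: [-0.1, -0.4, -1.1]
grip_width: 0.0798
gripper_force: 0.0
```

```bash
python3 -c "
from h import *
rel(447.5,-111.3,160,3)"
```

```text
shift mm [ -91.6 -193.    22.7] turn -4.0 q6 now -11.6 q6 end~ -17.0 z 183.8
```

Call:
drive_tool(
  series=[
    [[-0.0915, -0.193, 0.023], -4, 0.08],
    [[-0.0915, -0.193, 0.023], -4, 0.08],
    [[-0.0915, -0.193, 0.023], -4, 0.08],
    [[-0.0915, -0.193, 0.023], -4, 0.08],
    [[-0.0915, -0.193, 0.023], -4, 0.08],
    [[-0.0915, -0.193, 0.023], -4, 0.08],
    [[-0.0915, -0.193, 0.023], -4, 0.08],
  ],
  newtons=50,
)

```text
time_s: 7.35
position: [0.4466, -0.111, 0.157]
tool_rot: [[-0.052, 0.999, -0.0], [0.999, 0.052, 0.0], [0.0, -0.0, -1.0]]
ft_force: [-0.3, 0.5, 0.0]
grip_width: 0.0802
gripper_force: 0.0
```

```bash
python3 -c "
from h import *
rel(447.5,-111.3,31,3)"
```

```text
shift mm [ -0.4   0.9 126. ] turn 0.0 q6 now -31.8 q6 end~ -17.0 z 157.0
```

Call:
drive_tool(
  series=[
    [[0, 0.001, 0.04], 0, 0.08],
    [[0, 0.001, 0.08], 0, 0.08],
    [[0, 0.001, 0.11], 0, 0.08],
    [[0, 0.001, 0.126], 0, 0.08],
    [[0, 0.001, 0.126], 0, 0.08],
    [[0, 0.001, 0.126], 0, 0.048],
    [[0, 0.001, 0.126], 0, 0.048],
    [[0, 0.001, 0.126], 0, 0.048],
    [[0, 0.001, 0.126], 0, 0.048],
    [[0, 0.001, 0.126], 0, 0.048],
    [[0, 0.001, 0.126], 0, 0.048],
    [[0, 0.001, 0.126], 0, 0.048],
  ],
  newtons=50,
)

```text
time_s: 8.55
position: [0.4481, -0.1111, 0.0324]
tool_rot: [[-0.053, 0.999, 0.003], [0.999, 0.053, -0.001], [-0.001, 0.003, -1.0]]
ft_force: [0.9, 2.6, 6.7]
grip_width: 0.0532
gripper_force: 53.8
```

```bash
python3 -c "
from h import *
rel(634.2,-202,120,-23.2)"
```

```text
shift mm [-100.7  181.2  -87. ] turn 26.2 q6 now -31.7 q6 end~ 5.5 z 32.4
```

Call:
drive_tool(
  series=[
    [[0, 0, -0.02], 0, 0.048],
    [[0, 0, -0.05], 0, 0.048],
    [[0, 0, -0.08], 0, 0.048],
    [[-0.01, 0.018, -0.087], 3, 0.048],
    [[-0.02, 0.036, -0.087], 6, 0.048],
    [[-0.035, 0.063, -0.087], 10, 0.048],
    [[-0.05, 0.09, -0.087], 14, 0.048],
    [[-0.065, 0.117, -0.087], 18, 0.048],
    [[-0.08, 0.144, -0.087], 22, 0.048],
    [[-0.093, 0.167, -0.087], 25, 0.048],
    [[-0.1, 0.18, -0.087], 26.2, 0.048],
    [[-0.101, 0.181, -0.087], 26.2, 0.048],
    [[-0.101, 0.181, -0.087], 26.2, 0.048],
    [[-0.101, 0.181, -0.087], 26.2, 0.048],
  ],
)

```text
time_s: 9.95
position: [0.6326, -0.2017, 0.1184]
tool_rot: [[0.393, 0.92, -0.001], [0.92, -0.393, 0.0], [0.0, -0.001, -1.0]]
ft_force: [-1.3, 0.3, -1.3]
grip_width: 0.0528
gripper_force: 53.6
```

```bash
python3 -c "
from h import *
rel(634.2,-202,37,-23.2)"
```

```text
shift mm [ 0.4  1.6 81.4] turn 0.1 q6 now -4.7 q6 end~ 5.5 z 118.4
```

Call:
drive_tool(
  series=[
    [[0, 0.001, 0.025], 0, 0.048],
    [[0, 0.001, 0.05], 0, 0.048],
    [[0, 0.001, 0.065], 0, 0.048],
    [[0, 0.001, 0.073], 0, 0.048],
    [[0, 0.001, 0.077], 0, 0.048],
    [[0, 0.001, 0.08], 0, 0.048],
    [[0, 0.001, 0.081], 0, 0.048],
    [[0, 0.001, 0.0815], 0, 0.048],
    [[0, 0.001, 0.0815], 0, 0.048],
  ],
)

```text
time_s: 10.85
position: [0.6344, -0.2026, 0.0373]
tool_rot: [[0.393, 0.919, 0.001], [0.919, -0.393, -0.0], [-0.0, 0.001, -1.0]]
ft_force: [-0.1, -0.7, -2.7]
grip_width: 0.053
gripper_force: 53.7
```

Call:
drive_tool(
  series=[
    [[0, 0, 0.001], 0, 0.048],
    [[0, 0, 0.001], 0, 0.048],
    [[0, 0, 0.001], 0, 0.065],
    [[0, 0, 0.001], 0, 0.076],
    [[0, 0, 0.001], 0, 0.076],
    [[0, 0, 0.001], 0, 0.076],
    [[0, 0, 0.001], 0, 0.076],
    [[0, 0, -0.03], 0, 0.076],
    [[0, 0, -0.07], 0, 0.076],
    [[0, 0, -0.11], 0, 0.076],
    [[0, 0, -0.15], 0, 0.06],
    [[0, 0, -0.18], 0, 0.05],
    [[0, 0, -0.18], 0, 0.05],
  ],
)

```text
time_s: 12.15
position: [0.6355, -0.2032, 0.222]
tool_rot: [[0.393, 0.919, 0.008], [0.919, -0.393, -0.004], [-0.001, 0.009, -1.0]]
ft_force: [-0.5, -0.3, 0.6]
grip_width: 0.0499
gripper_force: 0.0
```

```bash
python3 -c "
from h import *
rel(357,-283.5,180,-40)"
```

```text
shift mm [-183.4 -224.8   40.1] turn 16.8 q6 now -4.7 q6 end~ 1.5 z 222.0
```

Call:
drive_tool(
  series=[
    [[-0.183, -0.225, 0.04], 16.8, 0.05],
    [[-0.183, -0.225, 0.04], 16.8, 0.05],
    [[-0.183, -0.225, 0.04], 16.8, 0.05],
    [[-0.183, -0.225, 0.04], 16.8, 0.05],
    [[-0.183, -0.225, 0.04], 16.8, 0.05],
    [[-0.183, -0.225, 0.04], 16.8, 0.05],
    [[-0.183, -0.225, 0.04], 16.8, 0.05],
    [[-0.183, -0.225, 0.04], 16.8, 0.05],
    [[-0.183, -0.225, 0.04], 16.8, 0.05],
    [[-0.183, -0.225, 0.04], 16.8, 0.05],
  ],
  newtons=25,
)

```text
time_s: 13.15
position: [0.3563, -0.282, 0.1767]
tool_rot: [[0.641, 0.767, 0.0], [0.767, -0.641, 0.0], [0.0, 0.0, -1.0]]
ft_force: [1.1, -0.3, -0.5]
grip_width: 0.05
gripper_force: 0.0
```

```bash
python3 -c "
from m import *
rel(357,-283.5,47,-40)
t=snap('top');P=cloud(t)
for k,b,lo,hi,z in(('jar',(335,120,400,180),.066,.085,.076),('box',(250,120,325,175),.042,.056,.049)):
    m,c=blob(t,((P[...,2]>lo)&(P[...,2]<hi)).astype(np.uint8),b); print(k,m.sum(),np.nanmedian(P[m],0).round(4),rect(onz(t,contour(m),z)))
cv2.imwrite('pics/t2.png',cv2.cvtColor(cv2.resize(t['img'][100:300,220:500],(784,560)),cv2.COLOR_RGB2BGR))"
```

```text
shift mm [ -0.7   1.4 129.7] turn 0.1 q6 now -13.5 q6 end~ 1.5 z 176.7
jar 543 [ 0.6305 -0.2025  0.0761] (array([ 630.7, -202.4]), array([52.1, 54.8], dtype=float32), 'long axis deg', np.float32(156.5))
box 555 [ 0.6387 -0.0197  0.0496] (array([638. , -19.8]), array([35.8, 83. ], dtype=float32), 'long axis deg', np.float32(89.9))
```

View pics/t2.png

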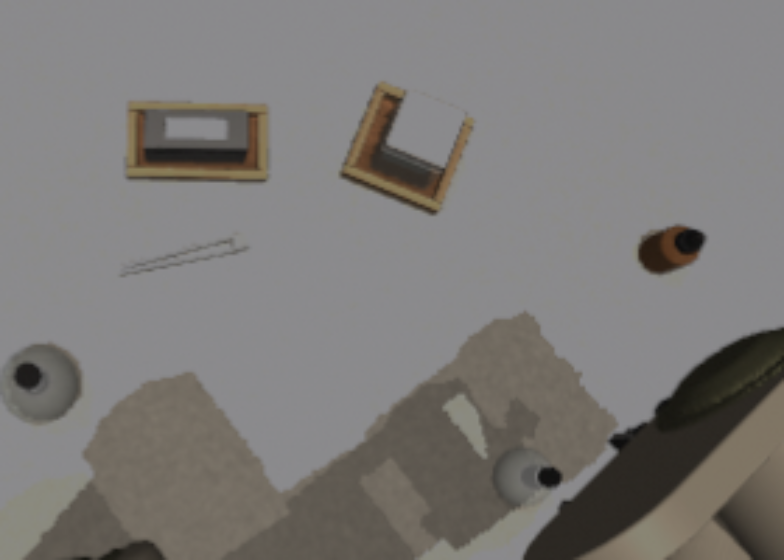

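Both are seated: the slide box in the long tray at (195,135), with its top at z = 0.0496 m, and the jar in the square tray at (428,130), with its top at z = 0.076 m. The dropper and forceps are unmoved, and the small flask stands at (525,475).

Call:
drive_tool(
  series=[
    [[-0.001, 0.001, 0.03], 0, 0.05],
    [[-0.001, 0.001, 0.06], 0, 0.05],
    [[-0.001, 0.001, 0.09], 0, 0.05],
    [[-0.001, 0.001, 0.115], 0, 0.05],
    [[-0.001, 0.001, 0.129], 0, 0.05],
    [[-0.001, 0.001, 0.129], 0, 0.05],
    [[-0.001, 0.001, 0.129], 0, 0.03],
    [[-0.001, 0.001, 0.129], 0, 0.022],
    [[-0.001, 0.001, 0.129], 0, 0.018],
    [[-0.001, 0.001, 0.129], 0, 0.014],
    [[-0.001, 0.001, 0.129], 0, 0.014],
    [[-0.001, 0.001, 0.129], 0, 0.014],
    [[-0.001, 0.001, 0.129], 0, 0.014],
    [[-0.001, 0.001, 0.129], 0, 0.014],
  ],
  newtons=25,
)

```text
time_s: 14.6
position: [0.356, -0.2843, 0.0486]
tool_rot: [[0.642, 0.766, 0.002], [0.766, -0.642, -0.002], [-0.0, 0.002, -1.0]]
ft_force: [1.1, -0.0, 7.0]
grip_width: 0.0174
gripper_force: 24.7
```

```bash
python3 -c "
from h import *
rel(608.4,215,170,-20)"
```

```text
shift mm [ 544.7 -127.  -121.9] turn -20.0 q6 now -13.6 q6 end~ 39.5 z 48.6
```

Call:
drive_tool(
  series=[
    [[0, 0, -0.01], 0, 0.014],
    [[0, 0, -0.03], 0, 0.014],
    [[0, 0, -0.06], 0, 0.014],
    [[0, 0, -0.09], 0, 0.014],
    [[0, 0, -0.115], 0, 0.014],
    [[0.005, -0.001, -0.122], 0, 0.014],
    [[0.015, -0.0035, -0.122], 0, 0.014],
    [[0.035, -0.008, -0.122], 0, 0.014],
    [[0.06, -0.014, -0.122], 0, 0.014],
    [[0.09, -0.021, -0.122], 0, 0.014],
    [[0.12, -0.028, -0.122], 0, 0.014],
    [[0.15, -0.035, -0.122], 0, 0.014],
    [[0.18, -0.042, -0.122], 0, 0.014],
    [[0.21, -0.049, -0.122], 0, 0.014],
    [[0.24, -0.056, -0.122], 0, 0.014],
    [[0.265, -0.062, -0.122], 0, 0.014],
    [[0.285, -0.0665, -0.122], 0, 0.014],
    [[0.295, -0.069, -0.122], 0, 0.014],
    [[0.3, -0.07, -0.122], 0, 0.014],
    [[0.3, -0.07, -0.122], 0, 0.014],
  ],
)

```text
time_s: 16.6
position: [0.4943, -0.0086, 0.1692]
tool_rot: [[0.642, 0.767, -0.001], [0.767, -0.642, 0.0], [-0.001, -0.001, -1.0]]
ft_force: [0.4, 0.2, -1.0]
grip_width: 0.0172
gripper_force: 24.5
```

```bash
python3 -c "
from h import *
rel(608.4,215,120,-42)"
```

```text
shift mm [244.7 -56.   49.1] turn 2.1 q6 now 25.2 q6 end~ 61.5 z 169.2
```

Call:
drive_tool(
  series=[
    [[0.005, -0.001, 0], 0, 0.014],
    [[0.015, -0.003, 0], 0, 0.014],
    [[0.035, -0.008, 0], 0, 0.014],
    [[0.06, -0.014, 0], 0, 0.014],
    [[0.09, -0.021, 0], 0, 0.014],
    [[0.12, -0.027, 0], 0, 0.014],
    [[0.15, -0.034, 0], 0, 0.014],
    [[0.18, -0.041, 0.005], 0, 0.014],
    [[0.205, -0.047, 0.01], 0, 0.014],
    [[0.225, -0.051, 0.02], 0, 0.014],
    [[0.237, -0.054, 0.03], 0, 0.014],
    [[0.2445, -0.056, 0.04], 0, 0.014],
    [[0.2445, -0.056, 0.047], 0, 0.014],
    [[0.2445, -0.056, 0.049], 0, 0.014],
    [[0.2445, -0.056, 0.049], 0, 0.014],
  ],
)

```text
time_s: 18.1
position: [0.6086, 0.2138, 0.1208]
tool_rot: [[0.643, 0.766, -0.0], [0.766, -0.643, -0.0], [-0.0, -0.0, -1.0]]
ft_force: [0.2, -0.5, 0.1]
grip_width: 0.0171
gripper_force: 24.5
```

```bash
python3 -c "
from h import *
rel(608.4,215,67,-40)
t=snap('top');s=snap('side')
a=np.hstack([cv2.resize(t['img'][100:250,100:240],(392,420)),cv2.resize(s['img'][120:240,250:362],(392,420))])
cv2.imwrite('pics/t3.png',cv2.cvtColor(np.clip(a*1.5,0,255).astype(np.uint8),cv2.COLOR_RGB2BGR))"
```

```text
shift mm [ 0.9 -0.9 53.8] turn -0.0 q6 now 48.9 q6 end~ 59.5 z 120.8
```

View pics/t3.png

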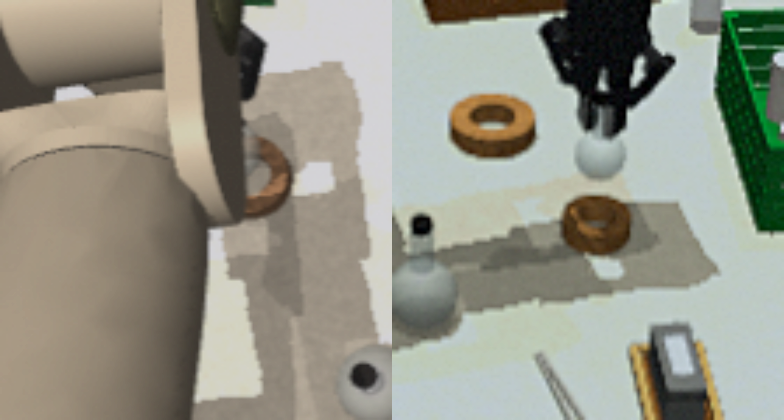

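The side view shows the small flask upright in the fingers, bulb at (600,155), directly above the small cork at (597,225). It is well aligned.

Call:
drive_tool(
  series=[
    [[0.001, -0.001, 0.01], 0, 0.014],
    [[0.001, -0.001, 0.02], 0, 0.014],
    [[0.001, -0.001, 0.03], 0, 0.014],
    [[0.001, -0.001, 0.038], 0, 0.014],
    [[0.001, -0.001, 0.044], 0, 0.014],
    [[0.001, -0.001, 0.048], 0, 0.014],
    [[0.001, -0.001, 0.05], 0, 0.014],
    [[0.001, -0.001, 0.051], 0, 0.014],
    [[0.001, -0.001, 0.051], 0, 0.014],
  ],
  newtons=20,
)

```text
time_s: 19.1
position: [0.6087, 0.216, 0.07]
tool_rot: [[0.642, 0.766, 0.0], [0.766, -0.642, 0.0], [0.0, 0.0, -1.0]]
ft_force: [-0.2, -0.3, -0.6]
grip_width: 0.0171
gripper_force: 24.5
```

Call:
drive_tool(
  series=[
    [[0, 0, 0.0005], 0, 0.014],
    [[0, 0, 0.001], 0, 0.014],
    [[0, 0, 0.0015], 0, 0.014],
    [[0, 0, 0.002], 0, 0.014],
    [[0, 0, 0.0025], 0, 0.014],
    [[0, 0, 0.0025], 0, 0.014],
  ],
)

```text
time_s: 19.7
position: [0.6085, 0.2159, 0.0673]
tool_rot: [[0.642, 0.766, -0.0], [0.766, -0.642, -0.0], [-0.0, -0.0, -1.0]]
ft_force: [0.8, -0.7, -0.6]
grip_width: 0.0173
gripper_force: 24.5
```

Call:
drive_tool(
  series=[
    [[0, 0, 0.0004], 0, 0.014],
    [[0, 0, 0.0008], 0, 0.014],
    [[0, 0, 0.0008], 0, 0.014],
  ],
)

```text
time_s: 20.0
position: [0.6086, 0.2159, 0.0665]
tool_rot: [[0.642, 0.766, 0.0], [0.766, -0.642, 0.0], [0.0, 0.0, -1.0]]
ft_force: [-0.2, 0.2, -1.1]
grip_width: 0.0176
gripper_force: 24.5
```

Call:
drive_tool(
  series=[
    [[0, 0, 0.0004], 0, 0.014],
    [[0, 0, 0.0008], 0, 0.014],
    [[0, 0, 0.0008], 0, 0.014],
  ],
)

```text
time_s: 20.3
position: [0.6088, 0.2159, 0.066]
tool_rot: [[0.642, 0.766, 0.001], [0.766, -0.642, -0.0], [0.0, 0.001, -1.0]]
ft_force: [-0.1, -1.0, 1.2]
grip_width: 0.0173
gripper_force: 24.7
```

Call:
drive_tool(
  series=[
    [[0, 0, 0.0004], 0, 0.014],
    [[0, 0, 0.0004], 0, 0.014],
  ],
)

```text
time_s: 20.5
position: [0.6089, 0.2158, 0.0657]
tool_rot: [[0.642, 0.766, 0.001], [0.766, -0.642, -0.0], [0.001, 0.001, -1.0]]
ft_force: [0.6, -0.8, 3.8]
grip_width: 0.0174
gripper_force: 24.9
```

Contact: the vertical force has risen to 3.8 N. I release slowly.

Call:
drive_tool(
  series=[
    [[0, 0, 0], 0, 0.017],
    [[0, 0, 0], 0, 0.019],
    [[0, 0, 0], 0, 0.022],
    [[0, 0, 0], 0, 0.026],
    [[0, 0, 0], 0, 0.034],
    [[0, 0, 0], 0, 0.042],
    [[0, 0, 0], 0, 0.05],
    [[0, 0, 0], 0, 0.05],
    [[0, 0, 0], 0, 0.05],
  ],
)

```text
time_s: 21.4
position: [0.6086, 0.216, 0.0653]
tool_rot: [[0.642, 0.766, -0.0], [0.766, -0.642, -0.0], [-0.0, -0.0, -1.0]]
ft_force: [-1.0, -0.6, 0.6]
grip_width: 0.0499
gripper_force: 0.0
```

Call:
drive_tool(
  series=[
    [[0, 0, -0.02], 0, 0.05],
    [[0, 0, -0.05], 0, 0.05],
    [[0, 0, -0.08], 0, 0.05],
    [[0, 0, -0.12], 0, 0.05],
    [[0, 0, -0.14], 0, 0.05],
    [[0, 0, -0.14], 0, 0.05],
  ],
)

```text
time_s: 22.0
position: [0.6096, 0.2162, 0.2089]
tool_rot: [[0.642, 0.766, 0.006], [0.766, -0.642, 0.001], [0.005, 0.004, -1.0]]
ft_force: [-0.0, -0.1, -0.5]
grip_width: 0.05
gripper_force: 0.0
```

```bash
python3 -c "
from h import *
rel(432.5,106.5,190,-40);rel(432.5,106.5,190,-10)"
```

```text
shift mm [-197.9  -65.4   17.6] turn 0.0 q6 now 49.0 q6 end~ 53.8 z 208.9
shift mm [-197.9  -65.4   17.6] turn -30.0 q6 now 49.0 q6 end~ 23.8 z 208.9
```

Call:
drive_tool(
  series=[
    [[-0.198, -0.065, 0.018], 0, 0.055],
    [[-0.198, -0.065, 0.018], 0, 0.055],
    [[-0.198, -0.065, 0.018], 0, 0.055],
    [[-0.198, -0.065, 0.018], 0, 0.055],
    [[-0.198, -0.065, 0.018], 0, 0.055],
    [[-0.198, -0.065, 0.018], 0, 0.055],
    [[-0.198, -0.065, 0.018], 0, 0.055],
    [[-0.198, -0.065, 0.018], 0, 0.055],
  ],
)

```text
time_s: 22.8
position: [0.4328, 0.1063, 0.1871]
tool_rot: [[0.642, 0.767, 0.0], [0.767, -0.642, 0.0], [0.0, 0.0, -1.0]]
ft_force: [0.2, 0.1, -0.4]
grip_width: 0.055
gripper_force: 0.0
```

```bash
python3 -c "
from m import *
rel(432.5,106.5,65,-40)
t=snap('top');s=snap('side');P=cloud(t)
V=cv2.cvtColor(t['img'],cv2.COLOR_RGB2HSV)[...,2]
m,c=blob(t,(V<45).astype(np.uint8),(165,140,205,185));print(c,m.sum(),onz(t,[c],.103),np.nanmedian(P[m],0))
a=np.hstack([cv2.resize(t['img'][100:250,100:240],(392,420)),cv2.resize(s['img'][120:240,250:362],(392,420))])
cv2.imwrite('pics/t4.png',cv2.cvtColor(np.clip(a*1.5,0,255).astype(np.uint8),cv2.COLOR_RGB2BGR))"
```

```text
shift mm [-1.000e-01 -3.000e-01  1.221e+02] turn 0.1 q6 now 38.4 q6 end~ 53.8 z 187.1
[180.31428571 152.17142857] 35 [[0.60899855 0.21591529 0.103     ]] [0.60821514 0.21556952 0.10500928]
```

View pics/t4.png

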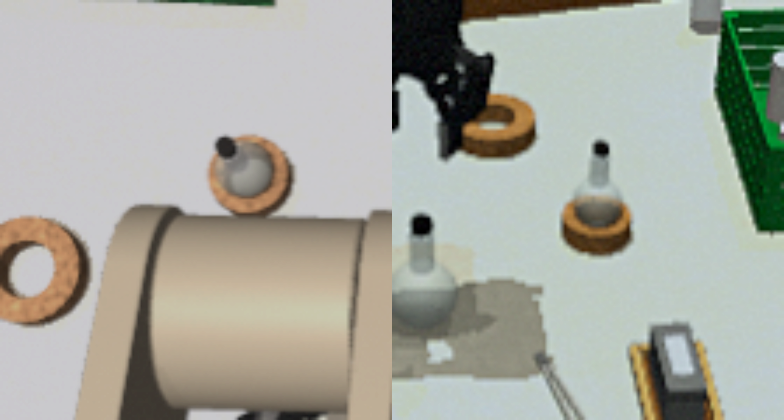

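The small flask sits upright in its ring: stopper over the ring centre, top at z = 0.105 m against 0.106 expected. Next, the large flask.

Call:
drive_tool(
  series=[
    [[0, 0, 0.03], 0, 0.055],
    [[0, 0, 0.06], 0, 0.055],
    [[0, 0, 0.09], 0, 0.055],
    [[0, 0, 0.11], 0, 0.055],
    [[0, 0, 0.121], 0, 0.055],
    [[0, 0, 0.121], 0, 0.055],
    [[0, 0, 0.121], 0, 0.035],
    [[0, 0, 0.121], 0, 0.026],
    [[0, 0, 0.121], 0, 0.022],
    [[0, 0, 0.121], 0, 0.018],
    [[0, 0, 0.121], 0, 0.018],
    [[0, 0, 0.121], 0, 0.018],
    [[0, 0, 0.121], 0, 0.018],
    [[0, 0, 0.121], 0, 0.018],
  ],
  newtons=25,
)

```text
time_s: 24.3
position: [0.4323, 0.1059, 0.067]
tool_rot: [[0.642, 0.766, 0.002], [0.766, -0.642, -0.0], [0.001, 0.002, -1.0]]
ft_force: [0.2, -0.6, 6.9]
grip_width: 0.0213
gripper_force: 25.0
```

```bash
python3 -c "
from h import *
rel(528.1,397.2,160,-40)"
```

```text
shift mm [ 284.9 -113.5  -92.8] turn 0.0 q6 now 38.4 q6 end~ 76.9 z 67.0
```

Call:
drive_tool(
  series=[
    [[0, 0, -0.01], 0, 0.018],
    [[0, 0, -0.03], 0, 0.018],
    [[0, 0, -0.06], 0, 0.018],
    [[0, 0, -0.085], 0, 0.018],
    [[0.005, -0.002, -0.092], 0, 0.018],
    [[0.015, -0.006, -0.092], 0, 0.018],
    [[0.035, -0.014, -0.092], 0, 0.018],
    [[0.06, -0.024, -0.092], 0, 0.018],
    [[0.09, -0.036, -0.092], 0, 0.018],
    [[0.12, -0.048, -0.092], 0, 0.018],
    [[0.15, -0.06, -0.092], 0, 0.018],
    [[0.18, -0.072, -0.092], 0, 0.018],
    [[0.21, -0.084, -0.092], 0, 0.018],
    [[0.24, -0.096, -0.09], 0, 0.018],
    [[0.26, -0.104, -0.085], 0, 0.018],
    [[0.275, -0.11, -0.08], 0, 0.018],
    [[0.283, -0.113, -0.075], 0, 0.018],
    [[0.285, -0.1135, -0.07], 0, 0.018],
    [[0.285, -0.1135, -0.07], 0, 0.018],
    [[0.285, -0.1135, -0.07], 0, 0.018],
  ],
)

```text
time_s: 26.3
position: [0.5275, 0.3967, 0.1361]
tool_rot: [[0.643, 0.766, -0.001], [0.766, -0.643, -0.0], [-0.001, -0.0, -1.0]]
ft_force: [0.5, -0.1, -0.5]
grip_width: 0.0211
gripper_force: 24.7
```

```bash
python3 -c "
from h import *
rel(528.1,397.2,87.5,-40)
t=snap('top');s=snap('side')
a=np.hstack([cv2.resize(t['img'][130:280,60:200],(392,420)),cv2.resize(s['img'][90:210,230:342],(392,420))])
cv2.imwrite('pics/t5.png',cv2.cvtColor(np.clip(a*1.5,0,255).astype(np.uint8),cv2.COLOR_RGB2BGR))"
```

```text
shift mm [ 0.8  0.1 48.6] turn 0.0 q6 now 66.7 q6 end~ 76.9 z 136.1
```

View pics/t5.png

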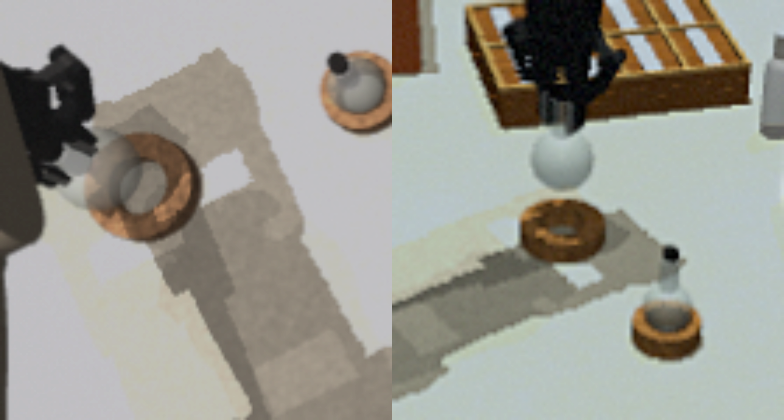

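The large flask hangs upright, bulb at (562,158), directly over the large ring at (562,230) in the side view. The small flask stays seated.

Call:
drive_tool(
  series=[
    [[0.001, 0, 0.01], 0, 0.018],
    [[0.001, 0, 0.02], 0, 0.018],
    [[0.001, 0, 0.03], 0, 0.018],
    [[0.001, 0, 0.038], 0, 0.018],
    [[0.001, 0, 0.044], 0, 0.018],
    [[0.001, 0, 0.047], 0, 0.018],
    [[0.001, 0, 0.0485], 0, 0.018],
    [[0.001, 0, 0.0485], 0, 0.018],
  ],
)

```text
time_s: 27.2
position: [0.5284, 0.3981, 0.0879]
tool_rot: [[0.642, 0.766, 0.0], [0.766, -0.642, 0.0], [0.0, 0.0, -1.0]]
ft_force: [0.2, 0.7, -1.9]
grip_width: 0.0211
gripper_force: 24.7
```

Call:
drive_tool(
  series=[
    [[0, 0, 0.0005], 0, 0.018],
    [[0, 0, 0.001], 0, 0.018],
    [[0, 0, 0.0015], 0, 0.018],
    [[0, 0, 0.0015], 0, 0.018],
  ],
)

```text
time_s: 27.6
position: [0.5283, 0.398, 0.0864]
tool_rot: [[0.642, 0.766, 0.0], [0.766, -0.642, 0.0], [0.0, 0.0, -1.0]]
ft_force: [0.8, -0.3, -1.0]
grip_width: 0.0213
gripper_force: 24.7
```

Call:
drive_tool(
  series=[
    [[0, 0, 0.0005], 0, 0.018],
    [[0, 0, 0.001], 0, 0.018],
    [[0, 0, 0.0015], 0, 0.018],
    [[0, 0, 0.0015], 0, 0.018],
  ],
)

```text
time_s: 28.0
position: [0.5283, 0.398, 0.0847]
tool_rot: [[0.642, 0.766, -0.0], [0.766, -0.642, -0.0], [-0.0, -0.0, -1.0]]
ft_force: [-0.1, -0.0, -0.8]
grip_width: 0.0214
gripper_force: 24.7
```

Call:
drive_tool(
  series=[
    [[0, 0, 0.0004], 0, 0.018],
    [[0, 0, 0.0008], 0, 0.018],
    [[0, 0, 0.0008], 0, 0.018],
  ],
)

```text
time_s: 28.3
position: [0.5284, 0.398, 0.0842]
tool_rot: [[0.642, 0.766, 0.0], [0.766, -0.642, -0.0], [0.0, 0.0, -1.0]]
ft_force: [0.7, -0.8, 0.1]
grip_width: 0.021
gripper_force: 24.7
```

Call:
drive_tool(
  series=[
    [[0, 0, 0.0004], 0, 0.018],
    [[0, 0, 0.0008], 0, 0.018],
    [[0, 0, 0.0008], 0, 0.018],
  ],
)

```text
time_s: 28.6
position: [0.5286, 0.3979, 0.0837]
tool_rot: [[0.642, 0.766, 0.001], [0.766, -0.642, 0.0], [0.001, 0.001, -1.0]]
ft_force: [0.1, -1.9, 4.2]
grip_width: 0.0214
gripper_force: 25.1
```

The ring now carries the flask (4.2 N). I release slowly and lift clear.

Call:
drive_tool(
  series=[
    [[0, 0, 0], 0, 0.021],
    [[0, 0, 0], 0, 0.023],
    [[0, 0, 0], 0, 0.026],
    [[0, 0, 0], 0, 0.032],
    [[0, 0, 0], 0, 0.04],
    [[0, 0, 0], 0, 0.05],
    [[0, 0, 0], 0, 0.055],
    [[0, 0, 0], 0, 0.055],
    [[0, 0, 0], 0, 0.055],
  ],
)

```text
time_s: 29.5
position: [0.5283, 0.398, 0.0832]
tool_rot: [[0.642, 0.766, 0.0], [0.766, -0.642, 0.0], [0.0, 0.0, -1.0]]
ft_force: [-0.1, 0.1, 0.4]
grip_width: 0.0547
gripper_force: 0.0
```

Call:
drive_tool(
  series=[
    [[0, 0, -0.02], 0, 0.055],
    [[0, 0, -0.05], 0, 0.055],
    [[0, 0, -0.08], 0, 0.055],
    [[0, 0, -0.11], 0, 0.055],
    [[0, 0, -0.13], 0, 0.055],
    [[-0.15, 0.05, -0.13], 0, 0.055],
    [[-0.15, 0.05, -0.13], 0, 0.055],
    [[-0.15, 0.05, -0.13], 0, 0.055],
    [[-0.15, 0.05, -0.13], 0, 0.055],
    [[-0.15, 0.05, -0.13], 0, 0.055],
    [[-0.15, 0.05, -0.13], 0, 0.055],
  ],
)

```text
time_s: 30.6
position: [0.4709, 0.2516, 0.2135]
tool_rot: [[0.642, 0.766, 0.001], [0.766, -0.642, 0.001], [0.001, 0.0, -1.0]]
ft_force: [0.2, 0.1, 0.1]
grip_width: 0.055
gripper_force: 0.0
```

```bash
python3 -c "
from m import *
t=snap('top');s=snap('side');P=cloud(t)
V=cv2.cvtColor(s['img'],cv2.COLOR_RGB2HSV)[...,2]
m,c=blob(s,(V<45).astype(np.uint8),(268,125,292,150));print(c,m.sum(),onz(s,[c],.123))
cv2.imwrite('pics/t6.png',cv2.cvtColor(np.clip(s['img'][100:360,180:480]*1.5,0,255).astype(np.uint8).repeat(2,0).repeat(2,1),cv2.COLOR_RGB2BGR))"
```

```text
[275.68627451 127.92156863] 51 [[0.5185719  0.40532732 0.123     ]]
```

View pics/t6.png

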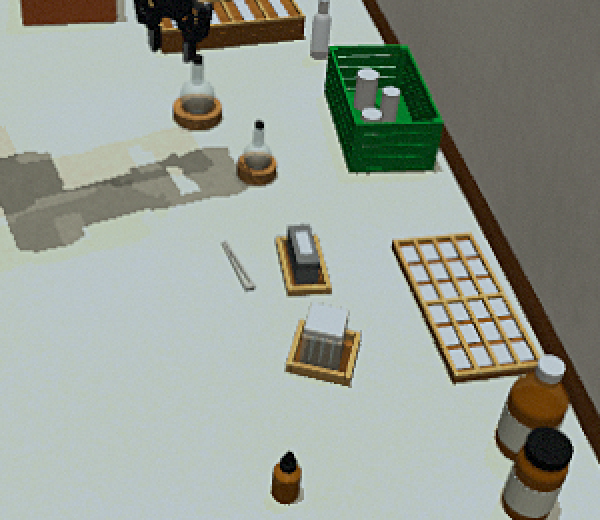

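The final view shows both flasks upright and centred in their rings at (197,105) and (257,165). The slide box at (303,255) and the jar at (325,340) are in their trays, the forceps and dropper are untouched, and the gripper is clear.

```bash
python3 -c "
from h import *
print(env.close_job())"
```

```text
the job is handed in; nothing more can be done
None
```

I handed the job in at about 31 s. The camera shows both flasks upright in their rings, the jar and slide box flat in their trays, and the dropper bottle and forceps where they were; the hand-in call gave no verdict.

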